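Close the sample cup and ready the weight tweezers

TASK

Get a weighing ready: first put the loose lid on the metal sample cup so that it sits level and fully seated, and let go of it. Then pick up the sprung tweezers from their rest, carry them to the block of brass weights and have them squeezed so far that the tips stand 10 mm apart, where the moving arm's outer edge meets the dark line on the gauge strip. Finish while still holding them there, roughly level and steady at that gap, with the tips above the middle of the block and clear of the weights; leave the other things on the bench where they are.

Things in the scene. Friction and masses are not known exactly. Their poses are not given: they have to be found in the camera images.
- cup: open round aluminium cup, loose, 0.35 to 0.7 kg, 82 mm outer diameter, 80 mm tall, wall 3 mm (mouth 76 mm across); origin at the centre of its underside, z up
- cup_rim (a point): centre of the cup's mouth, at the height of the rim, 80 mm above the underside
- lid: loose grey disc lid lying upright on the table: below, a plug 71 mm wide, 8 mm deep, chamfered; on it a disc 88 mm wide, 4 mm thick; in the middle a black knob 18 mm wide, 28 mm tall, to grip. Origin at the centre of the plug's underside, z up: disc top at 12 mm, knob top at 40 mm. Seated, the disc lies on the rim and the origin is 72 mm above the cup's underside. 50 to 100 g
- rest: fixed rest for the tweezers: a flat foot with two dark wooden cross bars 8 mm wide (along x) and 62 mm long (along y), tops 22 mm above the table, centred 66 mm behind (-x) and 38 mm ahead (+x) of its origin, with lips at the bars' ends to 30 mm height; origin under the tweezers' grip pads, on the table
- tweezers: sprung steel tweezers lying on the rest, 157 mm long, about 80 g; arms 12 mm high, opening sideways. Origin on the centre line between the grip pads, at the underside; x points to the tips (60 mm ahead), y across the arms, z up; the sprung hinge is 90 mm behind. Arm A (+y) belongs to this body, arm B (-y) turns about the hinge; let go, they spring open
- pads (a point): between the two ribbed grip pads, mid height, where the tweezers are squeezed along y: pads 34 mm long, 13 mm high, outer width about 31 mm open and 20 mm at the marked gap, where the pad faces are parallel. Pinch force about 2 N at first, 9 N at the mark
- gauge_line (a point): dark line on the thin light-metal gauge strip (9 mm wide, across the top of the arms, 36 mm ahead of the pads, fixed to arm A); arm B's outer edge lies under it at the marked gap
- jaw (a joint): angle of arm B towards arm A: 0 open (tips 28 mm apart), 0.12 rad at the marked gap (tips 10 mm apart), 0.18 almost shut; the gap shrinks about 150 mm per rad
- tip_a (a point): inner face of arm A's tip, at the very end, mid height (6 mm above the underside)
- tip_b (a point): inner face of arm B's tip, at the very end; the distance tip_a to tip_b is the tip gap
- block: fixed wooden block 50 mm (x) by 110 mm (y), 22 mm tall, with four brass knob weights in a row along y, their tops up to 46 mm above the table; origin at the centre of its underside
- slotted_mass: bystander, loose: brass disc 44 mm across and 14 mm thick with a stub on top; origin at the middle of its underside
- bottle: bystander, loose: small amber jar with black cap, 44 mm across, 85 mm tall; origin at the middle of its underside
- beaker: bystander, loose: open glass beaker 64 mm across, 75 mm tall; origin at the middle of its underside
- stopper: bystander, loose: conical rubber stopper, 36 mm across, 28 mm tall; origin at the middle of its underside
- magnet: bystander, loose: dark steel bar magnet 75 x 16 x 12 mm; origin at the middle of its underside
- driver: bystander, loose: screwdriver with black handle, 170 mm long; origin at the tool's lying underside
Mind the look-alikes: they are no part of the job. Of the things that look like the tweezers, the smaller one is meant.

How it is judged:
On the way, in this order (a step that is already met when the one before it is completed fails the run):
1. the lid sits level and seated on the cup, released (horizontal distance between lid and cup below 0.005 m and z of lid in the frame of cup between 0.069 and 0.075 m and angle between the z axis of lid and the z axis of cup, either way round below 0.05 rad and angle between lid's own z axis and vertical below 0.06 rad and contact force between lid and the fingers below 0.05 N), for 0.3 s.
2. the tweezers are lifted clear of their rest (contact force between tweezers and the fingers above 1 N and contact force between tweezers and rest below 0.05 N and height (world z) of tweezers above 0.035 m), for 0.2 s.
3. the tweezers are held at the marked gap with the tips over the weights block (distance between tip_a and tip_b between 0.008 and 0.012 m and horizontal distance between each of tip_a, tip_b and block below 0.04 m and height (world z) of each of tip_a, tip_b above 0.065 m and contact force between tweezers and the fingers above 2 N and contact force between tweezers and rest below 0.05 N and contact force between tweezers and block below 0.05 N and contact force between tweezers and cup below 0.05 N and contact force between tweezers and lid below 0.05 N), for 0.3 s.
At the end, for the whole second after the job is handed in: Lid released on the cup, seated (plug underside 69-75 mm above the cup's, within 5 mm of centre), level to 0.05 rad; tweezers held still by the fingers alone, tip gap 8-12 mm, within 0.3 rad of level, tips within 40 mm of the block's centre in plan and over 65 mm above the table (all of step 1 and all of step 3 and angle between cup's own z axis and vertical below 0.06 rad and angle between tweezers's own z axis and vertical below 0.3 rad and linear speed of tweezers below 0.03 m/s and velocity of joint jaw between -0.06 and 0.06 rad/s); the arm keeps its last pose, push and grip.
It fails at once if a bystander is pushed more than 30 mm, or the cup tipped (distance of any of slotted_mass, bottle, beaker, stopper, magnet, driver from where it was at the start of the episode above 0.03 m or angle between cup's own z axis and vertical above 0.3 rad).
It also fails if it takes over 67 s, if anything falls off the work surface, if the arm or the gripper's body presses on something with over 40 N, if the wrist force passes 120 N, or if a joint passes its speed limit or range.

ROBOT

A 7-joint arm with a two-finger parallel gripper is mounted at the origin on the work surface. World frame = base frame: x ahead of the robot, y to its left, z up, the work surface at z = 0. Lengths are in m, angles in rad, forces in N, time in s.
With the tool pointing down it reaches from about 0.4 to 0.875 m from the base axis. Payload 19.3 kg.
Tool frame: the origin (TCP) lies midway between the tips of the shut fingers; the grasp point (between the pads) lies 19 mm behind it; x points along the fingers, y is the direction in which the jaws open and shut, and the axes are right-handed (so a half turn about x gives the same grasp; the last joint's range is limited). The gripper opens to 85 mm and grips with 20 to 120 N. Pads are 22 mm wide; open, the fingers measure 114 mm over their backs; the gripper's body (76 mm by 85 mm) begins 54 mm behind the grasp point. The pads swing forward as they close: fully open they stand 13 mm farther back than shut.
Start: joints at [-1.177, 0.521, -0.036, 1.599, 0.021, 1.021, -0.113], TCP at [0.28, 0.559, 0.209] pointing down, gripper open.
Joint ranges: [-2.91, 2.91], [-0.3, 2.13], [-1.5, 1.42], [0.17, 2.43], [-1.26, 4.41], [0.16, 1.93], [-2.52, 2.52]. Speed limits (rad/s): [1.89, 1.89, 2.39, 2.39, 3.01, 3.01, 3.01].

INTERFACE

Orientations are given as [roll, pitch, yaw] about the fixed x, y, z axes, in that order (R = Rz(yaw) Ry(pitch) Rx(roll)).
In Python, from workcell import telemetry, vision, workorder gives the robot as it stands. The module is installed in compiled form; this text tells all that it offers.
- The arm moves only by the tool play_rows, never from a script. Its argument "deltas" is a list of rows, each a list of 7 numbers: the shift along the world's x, y, z in mm, then the turn, a rotation vector about the world's x, y, z in degrees, then the finger opening in mm, from 0 to 85.4. In form: [[x, y, z, wx, wy, wz, jaw], ...]. A call has 1 to 8 rows; each row shifts and turns the commanded pose from where the row before left it; what a row does not reach is not made up. A row lasts 1/8 s, in which the tool goes at most 62.5 mm and 10.7 degrees, less where a joint would pass 70% of its speed; a pose out of reach is approached as far as the arm can. A call with a gripper value outside its range is refused whole. The fingers move at their own pace and stop on an object; "grip_force" is the grip in N (left out, the last holds). Time passes only in rows, so rows that do not move let the fingers close. It gives the time, the measured TCP pose, the force and the opening at its end, in the units of the state.
- telemetry.observe(): the state, without advancing time (a new reading comes with each control period).
- vision.grab_frame(name): name is "side" or "top" or "wrist"; returns the picture (480x640x3 uint8, red, green, blue); there is no depth.
- vision.camera_info(name): a dict with "mtx" (3x3 intrinsics, pixels), "k1" (the pictures are not rectified: a ray, as slopes to the right and down, at radius r is drawn at 1 + k1 r^2 times it, then the intrinsics apply), "rvec" (rotation vector, rad) and "tvec" (3), from world to camera coordinates, as OpenCV has them. Camera axes: x right, y down, z forward; pixel columns grow to the right and rows downward; lengths in m; the calibration is good to about 2 mm. A picture is of the moment at which its call begins: read the wrist's pose just before it. camera_info takes no time and is no camera call; for the wrist camera it gives the pose at the moment of the call.
- workorder.job_done(): hands the job in, once; it reports no verdict.
The state is a dict: "clock": time; "qpos": joint angles; "qd": joint speeds; "joint_efforts": joint torques, N m; "position": TCP position; "tool_rot": TCP orientation; "force": force on the tool from outside, world axes, zero at the start; "moment": the same for the moment, N m; "grip_width": finger opening in m.
Only numpy, scipy, OpenCV 4.12 (cv2) and the standard library are available. Lean on these libraries where they do the work, as an engineer would, in place of code of your own. Each camera call takes 0.05 s, during which the arm holds its last target. There are 200 camera calls.

## Working session

There is one attempt and no reset: what is moved stays moved. The work goes in short steps, Python scripts to look and compute and a tool call to move; the robot and the scene stay as the last step left them, time stands still between calls to the robot, and variables do not carry over. Pictures are saved under pics/ and viewed, about 8 in all and at most 12, crops included, and the job is handed in when it is done.

Besides the shell and the picture viewer there is one more tool, called after ">>>" as name(argument=value, ...), one argument or row to a line, values as JSON. play_rows: Moves the arm, as the interface text tells. Its arguments: {"type":"object","properties":{"deltas":{"type":"array","items":{"type":"array","items":{"type":"number"}}},"grip_force":{"type":"number"}},"required":["deltas"]}

```bash
mkdir -p pics; cat > h.py <<'E'
import numpy as np, cv2
from workcell import telemetry, vision, workorder
def grab(name,fn=None):
    info=vision.camera_info(name); im=vision.grab_frame(name)
    im=cv2.cvtColor(im,cv2.COLOR_RGB2BGR)
    if fn: cv2.imwrite('pics/'+fn,im)
    return im,info
def ray(info,u,v):
    K=np.array(info['mtx'],float); k1=info['k1']
    d=np.array([(u-K[0,2])/K[0,0],(v-K[1,2])/K[1,1]]); s=d.copy()
    for _ in range(30): s=d/(1+k1*(s@s))
    R,_=cv2.Rodrigues(np.array(info['rvec'],float)); t=np.array(info['tvec'],float).ravel()
    return -R.T@t, R.T@np.array([s[0],s[1],1.])
def onz(info,u,v,z):
    c,d=ray(info,u,v); return c+d*(z-c[2])/d[2]
def proj(info,p):
    K=np.array(info['mtx'],float); R,_=cv2.Rodrigues(np.array(info['rvec'],float))
    q=R@np.array(p,float)+np.array(info['tvec'],float).ravel(); s=q[:2]/q[2]; s=s*(1+info['k1']*(s@s))
    return K[0,0]*s[0]+K[0,2],K[1,1]*s[1]+K[1,2]
E
python3 - <<'E'
from h import *
for n in ('top','side','wrist'):
    im,i=grab(n,n+'0.png'); c,d=ray(i,320,240); print(n,c,d,i['mtx'],i['k1'])
s=telemetry.observe(); print(s)
E
```

```text
top [ 0.45417911 -0.02431809  0.97973272] [ 0.06774402  0.00783761 -0.99775059] [[452.17140396   0.         315.87256988]
 [  0.         452.17140396 243.87934102]
 [  0.           0.           1.        ]] 0.033904341965308615
side [-0.16373102 -0.71668733  0.98030157] [ 0.5018948   0.51955025 -0.69170359] [[593.75757068   0.         311.44868394]
 [  0.         593.75757068 234.78070318]
 [  0.           0.           1.        ]] -0.179138091242804
wrist [0.21032334 0.59266656 0.37445096] [ 0.2725082  -0.12423227 -0.95417803] [[422.5318609    0.         314.88511146]
 [  0.         422.5318609  239.20377541]
 [  0.           0.           1.        ]] -0.04065050852607269
{'clock': 0.15, 'qpos': array([-1.17719744,  0.52187623, -0.03629978,  1.59986292,  0.02119128,
        1.02107027, -0.11279928]), 'qd': array([-9.30008990e-04, -2.82960588e-03, -1.98608268e-05, -1.80142013e-03,
        3.65655510e-04, -6.50743717e-04, -2.50385159e-04]), 'joint_efforts': array([ 2.15489563e-03, -9.27393794e+01,  1.98048458e+00, -3.70054758e+01,
        1.79454574e-02,  6.37478792e-03,  1.54132579e-05]), 'position': array([0.27951645, 0.5587246 , 0.20836386]), 'tool_rot': array([-1.49789328,  1.56996411, -1.96173256]), 'force': array([-0.10091059,  1.25050427,  0.36903598]), 'moment': array([ 0.05594096,  0.0014913 , -0.0270422 ]), 'grip_width': 0.08552314275152782}
```

View pics/top0.png

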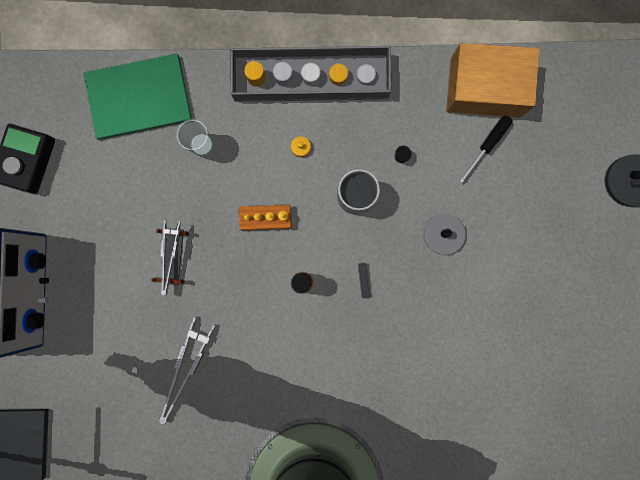

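View pics/side0.png

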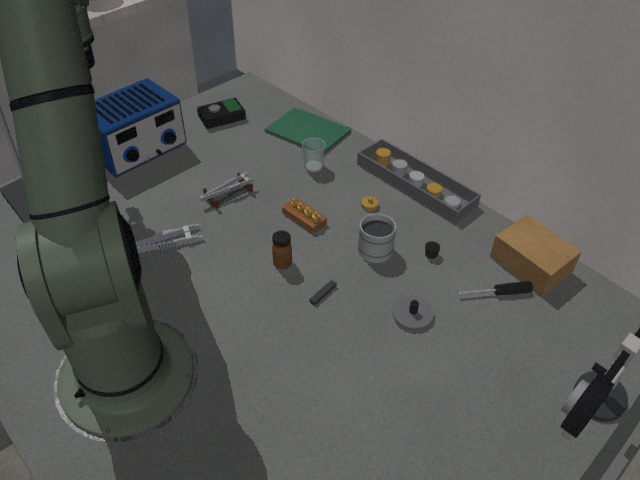

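Top view: cup (359,189), lid (445,235), smaller tweezers on the rest with hinge (164,292) and gauge strip (174,232), block (265,217). The larger tweezers at (190,370) are the decoy. Next I measure these.

```bash
python3 - <<'E'
from h import *
im=cv2.imread('pics/top0.png'); i=vision.camera_info('top')
for n,u,v,z in [('cup',359,189,.08),('lid',445,235,.012),('knob',447,233,.04),('block',265,217,.022),('hinge',164,292,.03),('gauge',174,232,.035),('bottle',302,283,.085),('stopper',403,154,.028),('beaker',193,135,.075),('mag',364,280,.012),('slot',301,147,.014),('drvtip',463,182,.01),('decoy hinge',164,420,.03)]:
    p=onz(i,u,v,z); print(n,p.round(3),np.hypot(p[0],p[1]).round(3))
crop=lambda u0,v0,w,h,f:cv2.resize(im[v0:v0+h,u0:u0+w],None,fx=f,fy=f,interpolation=cv2.INTER_CUBIC)
a=crop(130,205,100,100,4); b=crop(325,155,100,100,4)
cv2.imwrite('pics/c1.png',np.hstack([a,b]))
# masks
g=cv2.cvtColor(im,cv2.COLOR_BGR2HSV)
m=cv2.inRange(g,(5,120,60),(22,255,255)); m[:190]=0;m[240:]=0;m[:,:230]=0;m[:,300:]=0
r=cv2.minAreaRect(cv2.findNonZero(m)); print('block',r); bp=cv2.boxPoints(r); print([onz(i,*p,.022).round(3)[:2] for p in bp])
m=cv2.inRange(g,(0,90,20),(20,255,140)); m[:220]=0;m[300:]=0;m[:,:140]=0;m[:,210:]=0
n,_,st,ce=cv2.connectedComponentsWithStats(m); print([(st[k],ce[k]) for k in range(1,n) if st[k,4]>8])
E
```

```text
cup [ 0.617 -0.096  0.08 ] 0.624
lid [ 0.528 -0.283  0.012] 0.599
knob [ 0.53 -0.28  0.04] 0.599
block [0.57  0.1   0.022] 0.578
hinge [0.413 0.311 0.03 ] 0.517
gauge [0.538 0.29  0.035] 0.611
bottle [0.43  0.019 0.085] 0.431
stopper [ 0.7   -0.195  0.028] 0.726
beaker [0.732 0.239 0.075] 0.77
mag [ 0.434 -0.11   0.012] 0.447
slot [0.722 0.022 0.014] 0.722
drvtip [ 0.642 -0.325  0.01 ] 0.719
decoy hinge [0.152 0.307 0.03 ] 0.342
block ((264.5, 217.0), (24.0, 51.0), 90.0)
[array([0.596, 0.156]), array([0.595, 0.047]), array([0.543, 0.047]), array([0.544, 0.156])]
[(array([156, 229,   7,   4,  20], dtype=int32), array([158.9 , 230.85])), (array([179, 231,  10,   4,  35], dtype=int32), array([183.2       , 232.68571429])), (array([152, 278,  10,   4,  34], dtype=int32), array([156.32352941, 279.5       ])), (array([170, 279,  15,   5,  60], dtype=int32), array([176.38333333, 280.96666667]))]
```

View pics/c1.png

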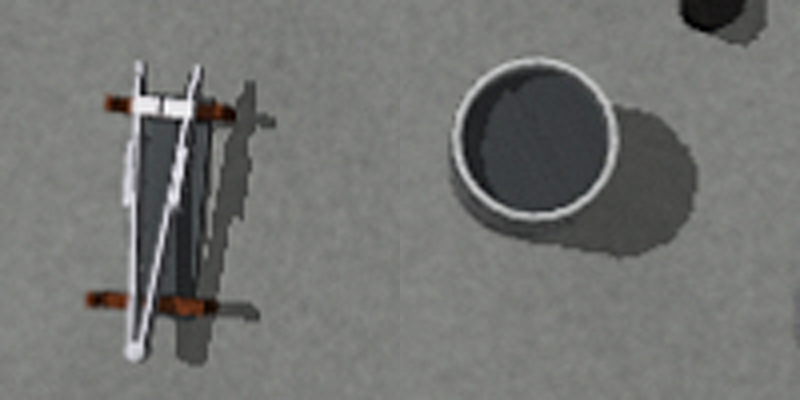

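```bash
python3 - <<'E'
from h import *
from scipy.spatial.transform import Rotation as Ro
s=telemetry.observe(); R=Ro.from_euler('xyz',s['tool_rot']).as_matrix(); print(R.round(3))
E
```

```text
[[-0.     0.447  0.894]
 [-0.001  0.894 -0.447]
 [-1.    -0.001  0.   ]]
```

>>> play_rows(
  deltas=[
    [40,-30,10,0,0,0,85],
    [40,-40,10,0,0,0,85],
    [45,-40,10,0,0,0,85],
    [45,-40,10,0,0,0,85],
    [40,-45,0,0,0,0,85],
    [40,-45,0,0,0,0,85],
    [30,-50,0,0,0,0,85],
    [20,-50,0,0,0,0,85],
  ],
)

```text
clock: 1.15
position: [0.5806, 0.2169, 0.2484]
tool_rot: [-1.668, 1.57, -2.132]
force: [0.6, 0.3, 0.9]
grip_width: 0.085
```

>>> play_rows(
  deltas=[
    [10,-55,0,0,0,0,85],
    [5,-55,0,0,0,0,85],
    [0,-55,0,0,0,0,85],
    [0,-55,0,0,0,0,85],
    [0,-55,0,0,0,0,85],
    [-10,-55,0,0,0,0,85],
    [-15,-55,0,0,0,0,85],
    [-20,-50,0,0,0,0,85],
  ],
)

```text
clock: 2.15
position: [0.5488, -0.218, 0.2485]
tool_rot: [-2.318, 1.57, -2.782]
force: [1.3, 0.0, 0.4]
grip_width: 0.0849
```

>>> play_rows(
  deltas=[
    [-20,-45,0,0,0,0,85],
    [0,-15,0,0,0,0,85],
    [0,0,0,0,0,0,85],
  ],
)

```text
clock: 2.52
position: [0.5296, -0.2765, 0.2485]
tool_rot: [3.054, 1.571, 2.589]
force: [0.1, 0.5, -0.6]
grip_width: 0.0853
```

```bash
python3 - <<'E'
from h import *
s=telemetry.observe(); print(s['position'],s['tool_rot'],s['qpos'].round(2))
im,i=grab('wrist','w1.png')
print(proj(i,(.529,-.281,.04)),proj(i,(s['position'][0],s['position'][1],.04)))
E
```

```text
[ 0.52961196 -0.27646201  0.24854788] [3.05388205 1.57054989 2.58881744] [ 0.26  0.44  0.17  1.64 -0.08  1.07  1.56]
(np.float64(310.98789681274667), np.float64(198.85286000363138)) (np.float64(315.7873797380457), np.float64(197.2292330019865))
```

View pics/w1.png

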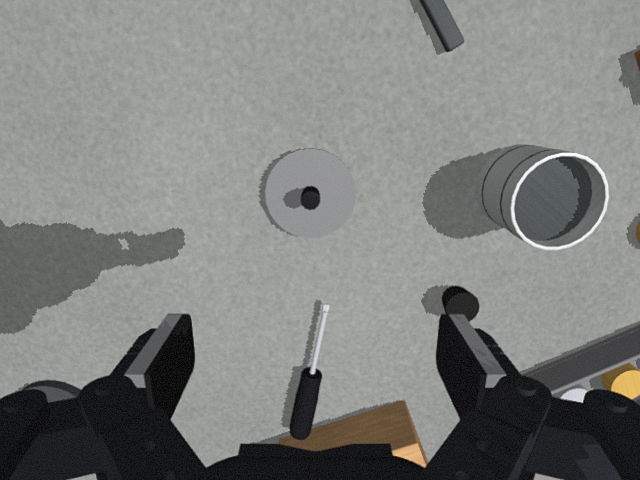

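Wrist view: knob top at (311,197), disc around (310,193), cup rim around (560,200). I compute both and the fingers' clearance is fine.

```bash
python3 - <<'E'
from h import *
im=cv2.imread('pics/w1.png'); i=vision.camera_info('wrist'); g=cv2.cvtColor(im,cv2.COLOR_BGR2GRAY)
m=(g<60).astype(np.uint8); n,l,st,ce=cv2.connectedComponentsWithStats(m)
k=l[197,312]; print('knob px',ce[k],st[k],onz(i,*ce[k],.038))
def rim(im,i,z,box,thr):
    g=cv2.cvtColor(im,cv2.COLOR_BGR2GRAY); m=np.zeros_like(g); u0,v0,u1,v1=box; m[v0:v1,u0:u1]=(g[v0:v1,u0:u1]>thr)*255
    c=max(cv2.findContours(m,cv2.RETR_EXTERNAL,cv2.CHAIN_APPROX_NONE)[0],key=cv2.contourArea)
    P=np.array([onz(i,*p[0],z)[:2] for p in c]); A=np.c_[2*P,np.ones(len(P))]; x=np.linalg.lstsq(A,(P**2).sum(1),rcond=None)[0]
    return x[:2],np.sqrt(x[2]+x[:2]@x[:2])
print('cup wrist',rim(im,i,.08,(505,140,615,255),200))
t=cv2.imread('pics/top0.png'); print('cup top',rim(t,vision.camera_info('top'),.08,(335,165,385,215),150))
E
```

```text
knob px [309.86588921 197.46355685] [301 186  19  23 343] [ 0.52819283 -0.28015551  0.038     ]
cup wrist (array([ 0.61545154, -0.09441911]), np.float64(0.04022403700559912))
cup top (array([ 0.61673232, -0.09504855]), np.float64(0.039990918273734355))
```

>>> play_rows(
  deltas=[
    [-1,-4,-40,0,0,0,60],
    [0,0,-50,0,0,0,50],
    [0,0,-50,0,0,0,45],
    [0,0,-50,0,0,0,45],
    [0,0,-30,0,0,0,45],
    [0,0,-12,0,0,0,45],
    [0,0,0,0,0,0,30],
    [0,0,0,0,0,0,12],
  ],
  grip_force=30,
)

```text
clock: 3.58
position: [0.5295, -0.28, 0.0181]
tool_rot: [0.112, 1.569, -0.352]
force: [0.7, 0.2, -0.3]
grip_width: 0.0132
```

>>> play_rows(
  deltas=[
    [0,0,0,0,0,0,5],
    [0,0,0,0,0,0,5],
    [0,0,0,0,0,0,5],
    [0,0,0,0,0,0,5],
  ],
)

```text
clock: 4.08
position: [0.5292, -0.2802, 0.0178]
tool_rot: [0.153, 1.569, -0.311]
force: [-0.5, 0.8, 8.9]
grip_width: 0.0054
```

```bash
python3 - <<'E'
from h import *
im,i=grab('wrist'); im2,i2=grab('side')
cv2.imwrite('pics/w2.png',np.hstack([im[100:460,160:480],cv2.resize(im2[230:390,330:490],(360,360))]))
print(telemetry.observe()['grip_width'],telemetry.observe()['force'])
E
```

```text
0.005220250324630027 [-0.11182571  1.25999153  7.85678683]
```

View pics/w2.png

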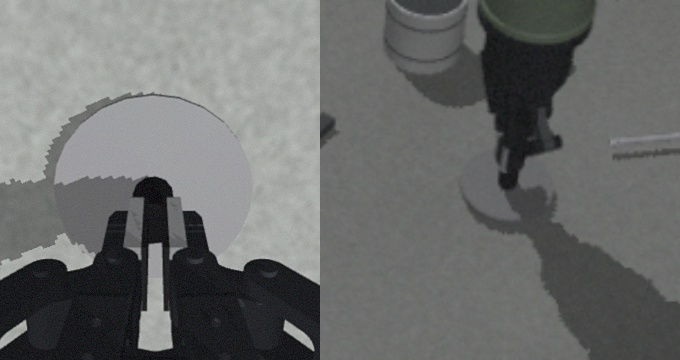

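The knob sits ahead (image-up) of the nearly shut fingers: it wasn't clamped. I'll measure where lid and TCP are now.

```bash
python3 - <<'E'
from h import *
im,i=grab('wrist','w3.png'); s=telemetry.observe(); p=s['position']; print(p)
g=cv2.cvtColor(im,cv2.COLOR_BGR2GRAY)
print([proj(i,(p[0],p[1],z)) for z in (p[2],p[2]+.019,.04)])
c=ray(i,0,0)[0]; print('cam',c-p)
# left/right disc edges per row, above the fingers
for v in range(200,300,12): 
    r=g[v].astype(int); print(v,r[200:440:8])
E
```

```text
[ 0.52922165 -0.28020167  0.01776091]
[(np.float64(316.7477957654868), np.float64(295.31380623551553)), (np.float64(316.9531411220245), np.float64(316.1561373062162)), (np.float64(316.99270258162153), np.float64(320.1746468538159))]
cam [-0.06946508  0.03389151  0.16607275]
200 [170 162 169 171 169 169 171 181 109 115  91 160 156 158 160 156 162 163
 104 174 174 167 164 167 171 166 161 165 167 171]
212 [162 164 180 167 169 171 108 118 155 161 160 159 160 160 158 155 160 160
 161 160 159 151 167 173 170 172 177 163 167 161]
224 [168 172 173 162 112 126 158 157 161 160 159 158 160 159 162 161 161 159
 160 160 160 159 162 161 164 167 164 165 168 168]
236 [176 174 162 113 156 159 159 160 158 158 159 158 161 158 159 162 162 161
 162 160 160 161 162 159 161 158 175 165 168 175]
248 [174 173 108 155 160 154 157 154 160 157 158 159 156 159 161 162 159 158
 159 162 162 161 160 161 159 161 174 172 169 174]
260 [171 105  99 159 159 158 158 157 158 157 157 158 157 156 156 159 159 156
 159 156 159 154 158 155 160 159 164 169 171 172]
272 [171 113 159 156 157 157 155 156 160 154 159 155 157 160 159 158 158 159
 154 160 158 154 160 159 159 159 160 169 176 172]
284 [108 111 104 149 104  98 103 106 100 104 104  98  71  13   8  16  58 158
 161 159 157 158 157 157 158 155 156 174 173 163]
296 [111 109 103 101 101 100 107 103 107 103 108 104  28  11  15  10  32 143
 158 160 162 162 158 156 155 157 159 158 162 165]
```

```bash
python3 - <<'E'
from h import *
im=cv2.imread('pics/w3.png'); i=vision.camera_info('wrist')
b=cv2.GaussianBlur(cv2.cvtColor(im,cv2.COLOR_BGR2HSV),(5,5),0)
for v in (205,230,255): print(v,b[v,330:430:6,1],b[v,330:430:6,2])
print('front',b[180:215:3,313,1],b[180:215:3,313,2])
for p in [(313,195),(374,212),(402,236),(412,284),(215,272),(231,236),(254,212)]:
    print(p,onz(i,*p,.012).round(4))
A=np.array([onz(i,*p,.012)[:2] for p in [(313,195),(374,212),(402,236),(412,284),(215,272),(231,236),(254,212)]])
x=np.linalg.lstsq(np.c_[2*A,np.ones(len(A))],(A**2).sum(1),rcond=None)[0]; print('circle',x[:2],np.sqrt(x[2]+x[:2]@x[:2]), telemetry.observe()['position'])
cv2.imwrite('pics/w3c.png',cv2.resize(im[180:400,210:420],None,fx=2.7,fy=2.7))
E
```

```text
205 [6 5 6 6 7 6 5 5 5 5 5 5 5 5 5 6 5] [161 162 163 163 148 135 173 169 164 171 174 173 171 171 168 166 165]
230 [4 5 5 5 6 5 6 5 5 6 6 5 5 5 6 4 4] [161 162 161 163 163 162 163 162 162 163 154 163 165 175 167 162 168]
255 [4 5 5 6 5 6 6 6 7 7 7 6 7 6 6 4 6] [161 162 161 161 161 162 161 162 162 162 162 162 162 172 170 168 168]
front [5 5 6 6 5 7 5 5 5 4 4 5] [170 175 177 178 137 121 162 161 162 161 161 162]
(313, 195) [ 0.4904 -0.2625  0.012 ]
(374, 212) [ 0.5083 -0.243   0.012 ]
(402, 236) [ 0.5232 -0.2366  0.012 ]
(412, 284) [ 0.5456 -0.2413  0.012 ]
(215, 272) [ 0.5017 -0.3163  0.012 ]
(231, 236) [ 0.4906 -0.3017  0.012 ]
(254, 212) [ 0.4858 -0.2878  0.012 ]
circle [ 0.52953671 -0.28150369] 0.04410295710061215 [ 0.52922165 -0.28020167  0.01776091]
```

View pics/w3c.png

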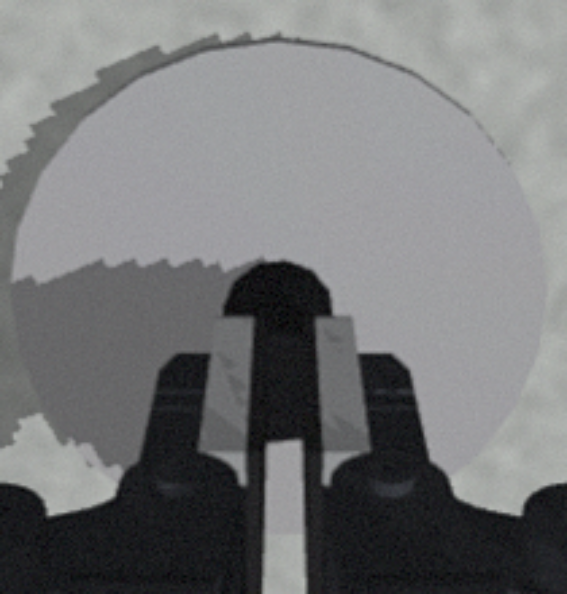

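The lid is centred under the TCP with the knob between the pads, yet the opening reads 5 mm, so the grip is doubtful. I test it with a small lift.

>>> play_rows(
  deltas=[
    [0,0,5,0,0,0,5],
    [0,0,10,0,0,0,5],
    [0,0,15,0,0,0,5],
    [0,0,0,0,0,0,5],
  ],
)

```text
clock: 4.72
position: [0.5294, -0.2804, 0.0484]
tool_rot: [0.046, 1.568, -0.418]
force: [-0.0, -0.4, -0.5]
grip_width: 0.005
```

```bash
python3 - <<'E'
from h import *
im,i=grab('wrist'); im2,i2=grab('side'); s=telemetry.observe();print(s['position'],s['grip_width'],s['force'])
cv2.imwrite('pics/w4.png',np.hstack([im[100:460,160:480],cv2.resize(im2[230:390,330:490],(360,360))]))
E
```

```text
[ 0.52870407 -0.28004959  0.04704599] 0.004639513204381712 [ 0.27946323 -0.07091022 -0.75370393]
```

View pics/w4.png

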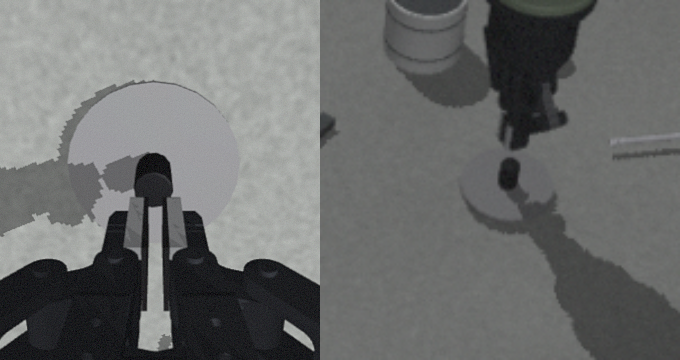

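```bash
python3 - <<'E'
from h import *
i=vision.camera_info('wrist'); i2=vision.camera_info('side'); p=telemetry.observe()['position']
print('TCP side',proj(i2,p),'seen tip ~(416.7,295.8); knob top proj',proj(i2,(.5295,-.2812,.04)),'seen ~',330+188/2.25,230+160/2.25)
print([ (dz,proj(i2,p+np.array([0,0,dz])),proj(i,p+np.array([0,0,dz]))) for dz in (0,.01,.02,.03)])
im2,_=grab('side'); cv2.imwrite('pics/s5.png',cv2.resize(im2[240:340,370:470],None,fx=6,fy=6,interpolation=cv2.INTER_CUBIC))
E
```

```text
TCP side (np.float64(413.5067153770996), np.float64(301.35051229358584)) seen tip ~(416.7,295.8); knob top proj (np.float64(413.76324955490645), np.float64(303.6626841693318)) seen ~ 413.55555555555554 301.1111111111111
[(0, (np.float64(413.5067153770996), np.float64(301.35051229358584)), (np.float64(316.63257756790364), np.float64(295.3002334175743))), (0.01, (np.float64(414.0979705727982), np.float64(298.1878769520329)), (np.float64(316.72435428978247), np.float64(305.7058480142591))), (0.02, (np.float64(414.69501204447005), np.float64(294.98752869133546)), (np.float64(316.82673785168686), np.float64(317.32243188374196))), (0.03, (np.float64(415.2979031489158), np.float64(291.7488985050549)), (np.float64(316.94165613132714), np.float64(330.3718099078566)))]
```

View pics/s5.png

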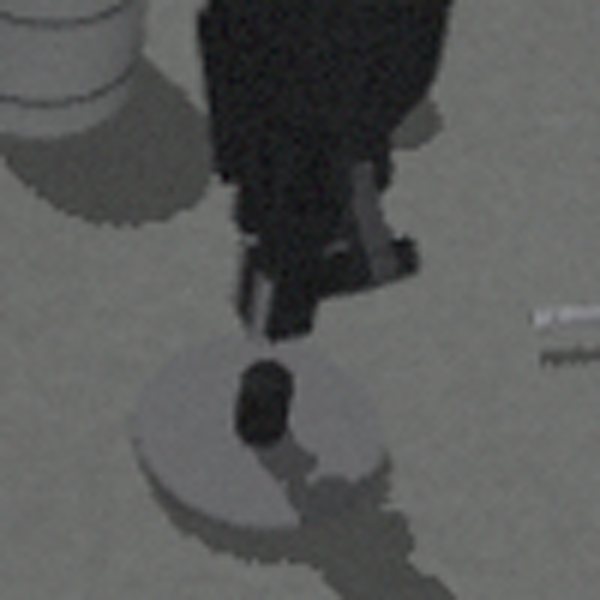

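Side view: the fingertips sit at about (415,297), roughly 17-20 mm above where the TCP projects (413.5,301). At TCP z = 18 mm they therefore only closed over the knob's top. The lid has not moved, so I reopen, go about 17 mm lower than before, and close again.

>>> play_rows(
  deltas=[
    [0,0,5,0,0,0,45],
    [0,0,0,0,0,0,45],
    [0,0,0,0,0,0,45],
    [0,-1,-20,0,0,0,45],
    [0,0,-20,0,0,0,45],
    [0,0,-10,0,0,0,45],
    [0,0,0,0,0,0,45],
  ],
)

```text
clock: 5.75
position: [0.528, -0.2808, 0.0007]
tool_rot: [-3.048, 1.569, 2.771]
force: [0.7, 0.8, 0.1]
grip_width: 0.045
```

>>> play_rows(
  deltas=[
    [0,0,0,0,0,0,15],
    [0,0,0,0,0,0,12],
    [0,0,0,0,0,0,10],
    [0,0,0,0,0,0,10],
  ],
  grip_force=30,
)

```text
clock: 6.25
position: [0.529, -0.2812, 0.0024]
tool_rot: [0.069, 1.57, -0.395]
force: [-1.2, 0.8, 6.5]
grip_width: 0.0166
```

>>> play_rows(
  deltas=[
    [0,0,3,0,0,0,10],
    [0,0,10,0,0,0,10],
    [0,0,15,0,0,0,10],
    [0,0,30,0,0,0,10],
    [0,0,30,0,0,0,10],
    [0,0,30,0,0,0,10],
    [0,0,20,0,0,0,10],
    [0,0,0,0,0,0,10],
  ],
)

```text
clock: 7.25
position: [0.5294, -0.2814, 0.1421]
tool_rot: [0.09, 1.567, -0.374]
force: [0.6, -0.2, -1.5]
grip_width: 0.0164
```

```bash
python3 - <<'E'
from h import *
im,i=grab('wrist'); im2,i2=grab('side'); s=telemetry.observe();print(s['position'],s['grip_width'],s['force'])
cv2.imwrite('pics/w6.png',np.hstack([im[100:460,160:480],cv2.resize(im2[190:350,330:490],(360,360))]))
E
```

```text
[ 0.52849798 -0.28091202  0.14000869] 0.016332227212042714 [-0.24656709  0.04992797 -0.37878609]
```

View pics/w6.png

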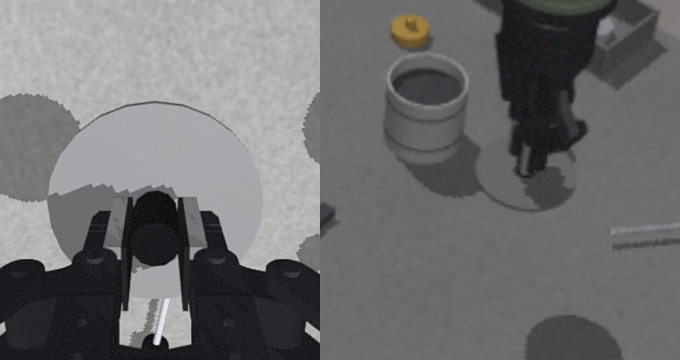

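The lid is held: the grip reads 16.4 mm, and the disc spans u 208–422 with its front edge at v = 202. I check its centring and level through the apparent circle.

```bash
python3 - <<'E'
from h import *
im,i=grab('wrist','w7.png'); p=telemetry.observe()['position']; g=cv2.GaussianBlur(cv2.cvtColor(im,cv2.COLOR_BGR2GRAY),(3,3),0).astype(float)
C=np.array([315.,300.])
pts=[]
for a in np.radians(np.r_[np.arange(-165,-14,5)]):
    rs=np.arange(70,135,.5); uv=C+np.outer(rs,[np.cos(a),np.sin(a)]); pr=g[uv[:,1].astype(int),uv[:,0].astype(int)]
    k=np.argmax(np.abs(np.convolve(pr,[1]*4+[-1]*4,'same'))[5:-5])+5; pts.append(uv[k])
pts=np.array(pts)
for dz in (.006,.008,.010,.012):
    A=np.array([onz(i,*q,p[2]+dz)[:2] for q in pts]); keep=np.ones(len(A),bool)
    for _ in range(4):
        x=np.linalg.lstsq(np.c_[2*A,np.ones(len(A))][keep],(A**2).sum(1)[keep],rcond=None)[0]; r=np.sqrt(x[2]+x[:2]@x[:2]); e=np.hypot(*(A-x[:2]).T)-r; keep=abs(e)<max(.0008,1.5*np.median(abs(e)))
    print(dz,x[:2]-p[:2],r,keep.sum(),len(A),e[keep].std(), ray(i,0,0)[0]-p)
print(p)
E
```

```text
0.006 [ 0.00225491 -0.00150696] 0.044831401560886545 25 31 0.00016789303111782434 [-0.06905901  0.03375504  0.16663259]
0.008 [ 0.00136699 -0.00106792] 0.04427321593177346 25 31 0.00016580263300549532 [-0.06905901  0.03375504  0.16663259]
0.01 [ 0.00063889 -0.00074122] 0.0437945804767555 27 31 0.0002773141559502482 [-0.06905901  0.03375504  0.16663259]
0.012 [-0.00025107 -0.00030075] 0.04323537909257709 27 31 0.00027377320503415697 [-0.06905901  0.03375504  0.16663259]
[ 0.52830036 -0.28084131  0.13952007]
```

>>> play_rows(
  deltas=[
    [14,30,0,0,0,0,10],
    [14,31,0,0,0,0,10],
    [14,31,0,0,0,0,10],
    [14,31,0,0,0,0,10],
    [15,32,0,0,0,0,10],
    [15,32,0,0,0,0,10],
    [0,0,0,0,0,0,10],
    [0,0,0,0,0,0,10],
  ],
)

```text
clock: 8.4
position: [0.614, -0.0946, 0.1392]
tool_rot: [-2.363, 1.569, -2.827]
force: [-0.1, -0.9, 0.7]
grip_width: 0.0162
```

```bash
python3 - <<'E'
from h import *
P=[]
im,i=grab('wrist','w8.png'); t,it=grab('top','t8.png'); P=[telemetry.observe()['position']]
s,i2=grab('side','s8.png'); P.append(telemetry.observe()['position']); print(np.array(P))
# expected cup rim outline in wrist and side, lid circle
g=cv2.cvtColor(s,cv2.COLOR_BGR2GRAY)
print('cup bottom-side check: cup rim centre in side',proj(i2,(.616,-.0948,.08)),'lid',proj(i2,(.616,-.0948,P[0][2]+.005)))
cv2.imwrite('pics/w8c.png',np.hstack([im[100:460,140:500],cv2.resize(s[170:290,320:440],(360,360))]))
E
```

```text
[[ 0.6140803  -0.09516077  0.13952126]
 [ 0.61418129 -0.09509616  0.13961903]]
cup bottom-side check: cup rim centre in side (np.float64(377.2868238701467), np.float64(225.75628763884734)) lid (np.float64(379.48244610312247), np.float64(203.90356794628096))
```

>>> play_rows(
  deltas=[
    [1,1,-25,0,0,0,10],
    [0,0,-25,0,0,0,10],
    [0,0,-6,0,0,0,10],
    [0,0,-3,0,0,0,10],
    [0,0,-3,0,0,0,10],
    [0,0,0,0,0,0,10],
  ],
)

```text
clock: 9.3
position: [0.6157, -0.0935, 0.0782]
tool_rot: [-0.347, 1.57, -0.811]
force: [0.4, -1.8, -1.7]
grip_width: 0.0167
```

>>> play_rows(
  deltas=[
    [0,0,-2,0,0,0,10],
    [0,0,-2,0,0,0,10],
    [0,0,0,0,0,0,10],
  ],
)

```text
clock: 9.68
position: [0.6157, -0.0934, 0.0744]
tool_rot: [-0.301, 1.57, -0.765]
force: [-4.5, -3.6, 10.4]
grip_width: 0.0162
```

Contact at TCP z = 74 mm, about the seated height. I release and back off to check.

>>> play_rows(
  deltas=[
    [0,0,1,0,0,0,20],
    [0,0,0,0,0,0,30],
    [0,0,0,0,0,0,45],
    [0,0,0,0,0,0,45],
    [0,0,25,0,0,0,45],
    [0,0,45,0,0,0,45],
    [0,0,50,0,0,0,60],
    [-20,10,40,0,0,0,85],
  ],
)

```text
clock: 10.68
position: [0.5961, -0.0835, 0.2366]
tool_rot: [0.175, 1.569, -0.289]
force: [-0.1, 0.1, -0.2]
grip_width: 0.0761
```

```bash
python3 - <<'E'
from h import *
p0=telemetry.observe(); print(p0['position'],p0['force'],p0['grip_width'])
im,i=grab('wrist','w9.png'); s,i2=grab('side','s9.png')
print('exp lid centre/knob wrist',proj(i,(.616,-.095,.084)),proj(i,(.616,-.095,.112)),'side',proj(i2,(.616,-.095,.084)),proj(i2,(.616,-.095,.112)))
cv2.imwrite('pics/p9.png',np.hstack([im[20:420,130:530],cv2.resize(s[180:280,325:425],(400,400),interpolation=cv2.INTER_CUBIC)]))
E
```

```text
[ 0.59607668 -0.08347948  0.23657239] [-0.06996936  0.13545187 -0.19213422] 0.07609211278709815
exp lid centre/knob wrist (np.float64(314.12752629434584), np.float64(239.82174186999055)) (np.float64(314.0622333719052), np.float64(251.37693925602417)) side (np.float64(377.4852587257723), np.float64(224.48663454861935)) (np.float64(378.4283543567556), np.float64(215.14135442939545))
```

View pics/p9.png

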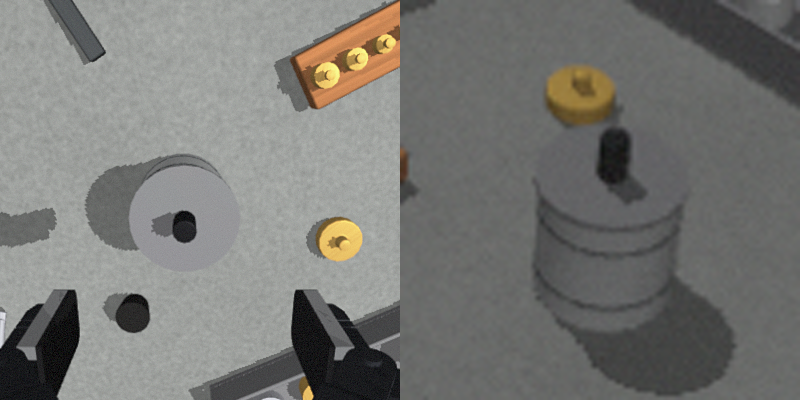

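The lid looks seated and level, with the knob top near (314,251) as expected. I move to the tweezers and run the numeric check of the lid there.

>>> play_rows(
  deltas=[
    [-12,48,0,0,0,3,85],
    [-12,48,0,0,0,3,85],
    [-12,48,0,0,0,3,85],
    [-12,48,0,0,0,3,85],
    [-13,48,0,0,0,3,85],
    [-13,48,0,0,0,3,85],
    [-13,48,-10,0,0,3,85],
    [-13,48,-20,0,0,1,85],
  ],
)

```text
clock: 11.78
position: [0.4954, 0.3026, 0.2047]
tool_rot: [0.776, 1.569, 0.697]
force: [1.1, 0.7, 0.8]
grip_width: 0.0847
```

>>> play_rows(
  deltas=[
    [0,0,0,0,0,0,85],
    [0,0,0,0,0,0,85],
  ],
)

```text
clock: 12.02
position: [0.4957, 0.3005, 0.2045]
tool_rot: [-1.864, 1.57, -1.944]
force: [-0.5, -0.7, -0.4]
grip_width: 0.0849
```

```bash
cat >> h.py <<'E'
def circ(A,keep=None):
    A=np.asarray(A); x=np.linalg.lstsq(np.c_[2*A,np.ones(len(A))],(A**2).sum(1),rcond=None)[0]; return x[:2],np.sqrt(x[2]+x[:2]@x[:2])
E
python3 - <<'E'
from h import *
from scipy.spatial.transform import Rotation as Ro
s=telemetry.observe(); print(s['position'],Ro.from_euler('xyz',s['tool_rot']).as_matrix().round(3).tolist())
im,i=grab('wrist','w10.png')
t,it=grab('top','t10.png')
c,d=ray(i,320,240); print('cam',c)
print([proj(i,p) for p in [(.503,.303,.028),(.413,.311,.028),(s['position'][0],s['position'][1],.028)]])
# lid in top
g=cv2.cvtColor(t,cv2.COLOR_BGR2GRAY); k=t[165:215,335:390]; b=cv2.inRange(g,110,190)
print(g[190,325:400:3])
E
```

```text
[0.49573374 0.30048801 0.20450881] [[-0.0, 0.08, 0.997], [-0.001, 0.997, -0.08], [-1.0, -0.001, -0.0]]
cam [0.41878621 0.30653952 0.37068319]
[(np.float64(319.2053029541105), np.float64(213.54061935121803)), (np.float64(320.4987776242278), np.float64(100.01319430310554)), (np.float64(315.5052780741575), np.float64(205.27842956608026))]
[135 131 135 135 126 124 123 122 124 128   6  13   9  75  75  70 124 125
 119  78  76  70  74  73  74]
```

View pics/w10.png

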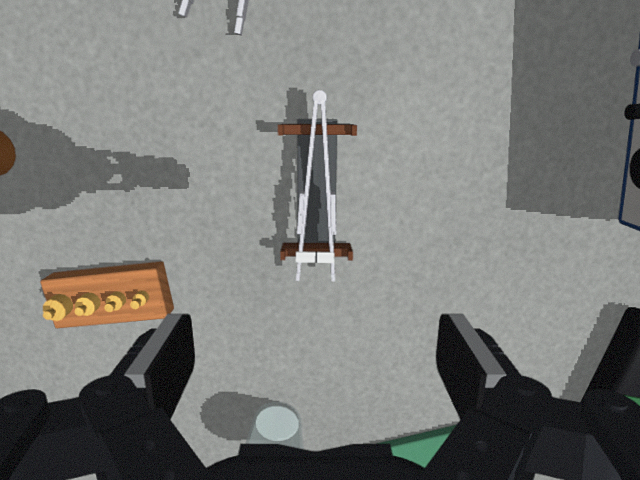

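Wrist view: hinge (320,97), pads about (301,214) and (332,213), gauge strip v≈257 with its line at (316,257), tips (298,279) and (333,279). I measure these.

```bash
python3 - <<'E'
from h import *
im=cv2.imread('pics/w10.png'); i=vision.camera_info('wrist'); g=cv2.cvtColor(im,cv2.COLOR_BGR2GRAY)
m=g>195
for v in list(range(90,104,2))+list(range(186,284,4)):
    us=np.flatnonzero(m[v,285:345])+285
    if len(us):
        sp=np.split(us,np.flatnonzero(np.diff(us)>1)+1); print(v,[(int(a[0]),int(a[-1])) for a in sp])
for n,u,v,z in [('hinge',320,97,.034),('padmid',316.7,214,.034),('tipA',333,280,.034),('tipB',298,280,.034),('gauge',315,257,.036)]: print(n,onz(i,u,v,z).round(4))
E
```

```text
92 [(315, 323)]
94 [(314, 325)]
96 [(313, 325)]
98 [(314, 325)]
100 [(314, 325)]
102 [(314, 324)]
186 [(306, 307), (326, 328)]
190 [(305, 307), (327, 329)]
194 [(301, 301), (305, 307), (327, 329)]
198 [(300, 306), (328, 329), (331, 334)]
202 [(300, 302), (304, 306), (328, 329), (332, 334)]
206 [(300, 302), (304, 305), (328, 329), (331, 334)]
210 [(300, 305), (328, 329), (331, 334)]
214 [(299, 299), (302, 305), (329, 329), (331, 334)]
218 [(299, 304), (329, 329), (332, 334)]
222 [(299, 301), (303, 304), (329, 329), (332, 334)]
226 [(298, 303), (329, 329), (332, 335)]
230 [(298, 303), (330, 335)]
234 [(301, 303), (330, 332)]
238 [(301, 302), (330, 331)]
242 [(301, 302), (330, 332)]
246 [(300, 301), (331, 332)]
250 [(300, 301), (331, 332)]
254 [(296, 314), (317, 333)]
258 [(296, 314), (317, 333)]
262 [(298, 306), (318, 333)]
266 [(298, 299), (332, 333)]
270 [(298, 299), (332, 333)]
274 [(297, 299), (332, 333)]
278 [(296, 298), (332, 334)]
hinge [0.4115 0.3103 0.034 ]
padmid [0.5025 0.3005 0.034 ]
tipA [0.562  0.3098 0.034 ]
tipB [0.5595 0.2797 0.034 ]
gauge [0.539  0.2961 0.036 ]
```

Tweezers' pads are at (0.5025, 0.3005) and the current tool yaw fits. With this orientation the gripper would hide the tips from the wrist camera, so I turn the tool half a turn (j7 has room) to keep the gauge and tips in view.

>>> play_rows(
  deltas=[
    [1,0,0,0,0,-10,85],
    [1,0,0,0,0,-10,85],
    [1,0,0,0,0,-10,85],
    [1,0,0,0,0,-10,75],
    [1,0,0,0,0,-10,65],
    [1,0,0,0,0,-10,60],
    [1,0,0,0,0,-10,55],
    [0,0,0,0,0,-10,50],
  ],
)

```text
clock: 13.12
position: [0.5033, 0.3, 0.2053]
tool_rot: [2.045, 1.57, 0.561]
force: [-1.2, -0.2, -0.3]
grip_width: 0.0502
```

>>> play_rows(
  deltas=[
    [0,0,0,0,0,-10,50],
    [0,0,0,0,0,-10,50],
    [0,0,0,0,0,-10,50],
    [0,0,0,0,0,-10,50],
    [0,0,0,0,0,-10,50],
    [0,0,0,0,0,-10,50],
    [0,0,0,0,0,-10,50],
    [0,0,0,0,0,-10,50],
  ],
)

```text
clock: 14.12
position: [0.5032, 0.3001, 0.2053]
tool_rot: [-2.463, 1.57, 0.94]
force: [0.9, 0.3, 0.3]
grip_width: 0.0499
```

>>> play_rows(
  deltas=[
    [0,0,-20,0,0,-10,50],
    [0,0,-20,0,0,-10,50],
    [0,0,-20,0,0,0,50],
    [0,0,-20,0,0,0,50],
    [0,0,0,0,0,0,50],
    [0,0,0,0,0,0,50],
  ],
)

```text
clock: 14.88
position: [0.5031, 0.3008, 0.1255]
tool_rot: [-2.34, 1.57, 0.722]
force: [0.5, 0.6, -0.0]
grip_width: 0.0501
```

```bash
python3 - <<'E'
from h import *
from scipy.spatial.transform import Rotation as Ro
s=telemetry.observe(); p=s['position']; print(p,s['qpos'].round(2),Ro.from_euler('xyz',s['tool_rot']).as_matrix().round(3).tolist(),s['grip_width'])
im,i=grab('wrist','w11.png'); g=cv2.cvtColor(im,cv2.COLOR_BGR2GRAY); m=g>195
u0,v0=proj(i,(.5025,.3005,.034)); print('pads exp',u0,v0,'tips',proj(i,(.5608,.2948,.034)),'hinge',proj(i,(.4115,.3103,.034)))
for v in range(int(v0)-130,int(v0)+60,6):
    us=np.flatnonzero(m[v,250:390])+250
    if len(us):
        sp=np.split(us,np.flatnonzero(np.diff(us)>1)+1); print(v,[(int(a[0]),int(a[-1])) for a in sp])
E
```

```text
[0.5031238  0.30079354 0.12547739] [-1.1   0.67  0.69  1.81 -0.55  0.86 -1.8 ] [[0.001, -0.08, -0.997], [0.001, -0.997, 0.08], [-1.0, -0.001, -0.001]] 0.05012140222412123
pads exp 315.03597442308046 231.85054955425673 tips (np.float64(316.69525022717573), np.float64(137.41587830744294)) hinge (np.float64(311.5538453819615), np.float64(357.1075618080788))
137 [(288, 292)]
143 [(289, 293), (340, 344)]
149 [(289, 293), (339, 343)]
155 [(290, 293), (338, 342)]
161 [(291, 294), (338, 341)]
167 [(291, 294), (337, 340)]
173 [(291, 314), (317, 343)]
179 [(291, 313), (317, 343)]
185 [(293, 295), (335, 338)]
191 [(293, 296), (334, 337)]
197 [(294, 296), (333, 336)]
203 [(294, 297), (333, 336)]
209 [(289, 294), (296, 297), (332, 337)]
215 [(290, 294), (296, 298), (331, 339)]
221 [(291, 298), (330, 339)]
227 [(290, 295), (297, 299), (330, 338)]
233 [(291, 299), (329, 338)]
239 [(292, 300), (328, 337)]
245 [(292, 296), (298, 300), (327, 330), (332, 336)]
251 [(293, 296), (299, 301), (327, 336)]
257 [(293, 301), (326, 335)]
263 [(299, 302), (326, 328)]
269 [(299, 302), (325, 328)]
275 [(300, 303), (324, 327)]
281 [(301, 303), (323, 326)]
287 [(301, 304), (322, 325)]
```

>>> play_rows(
  deltas=[
    [0,0,-35,0,0,0,50],
    [0,0,-35,0,0,0,50],
    [0,0,-30,0,0,0,50],
    [0,0,-15,0,0,0,50],
    [0,0,-10,0,0,0,50],
    [0,0,0,0,0,0,40],
    [0,0,0,0,0,0,34],
    [0,0,0,0,0,0,30],
  ],
  grip_force=20,
)

```text
clock: 15.92
position: [0.5031, 0.3013, 0.0007]
tool_rot: [-2.386, 1.569, 0.676]
force: [-0.2, -1.1, 6.4]
grip_width: 0.0302
```

>>> play_rows(
  deltas=[
    [0,0,0,0,0,0,26],
    [0,0,0,0,0,0,23],
    [0,0,0,0,0,0,21],
    [0,0,0,0,0,0,21],
    [0,0,0,0,0,0,21],
  ],
)

```text
clock: 16.55
position: [0.5035, 0.3015, 0.0009]
tool_rot: [-2.388, 1.569, 0.673]
force: [-0.4, 0.9, 10.8]
grip_width: 0.0212
```

```bash
cat >> h.py <<'E'
def rows(im,vs,lo=250,hi=390,th=195):
    g=cv2.cvtColor(im,cv2.COLOR_BGR2GRAY)
    for v in vs:
        us=np.flatnonzero(g[v,lo:hi]>th)+lo
        if len(us):
            sp=np.split(us,np.flatnonzero(np.diff(us)>1)+1); print(v,[(int(a[0]),int(a[-1])) for a in sp])
E
python3 - <<'E'
from h import *
s=telemetry.observe(); p=s['position']; print(p,s['grip_width'],s['force'])
im,i=grab('wrist','w12.png')
print('pads exp',proj(i,(.5025,.3005,.034)),'tips',proj(i,(.5608,.2948,.034)))
rows(im,range(90,300,7),220,420)
E
```

```text
[0.50346055 0.30148088 0.00094822] 0.021182665724209054 [-0.37417209  0.86900553 10.77806403]
pads exp (np.float64(316.99720934471594), np.float64(330.80690823078925)) tips (np.float64(320.4819679736108), np.float64(164.23085026543436))
167 [(288, 297), (338, 346)]
174 [(289, 297), (337, 345)]
181 [(289, 298), (337, 345)]
188 [(289, 297)]
195 [(290, 297), (336, 344)]
202 [(290, 298), (336, 344)]
209 [(291, 298), (336, 343)]
216 [(290, 298), (335, 343)]
223 [(291, 318), (335, 342)]
230 [(291, 334), (340, 389)]
237 [(291, 333), (340, 388)]
244 [(290, 333), (339, 387)]
251 [(292, 299), (338, 387)]
258 [(292, 299), (332, 340)]
265 [(292, 300), (332, 339)]
272 [(293, 300), (331, 338)]
279 [(293, 300), (331, 338)]
286 [(294, 300), (330, 338)]
293 [(285, 294), (296, 300), (330, 346)]
```

Tips now stand about 13 mm apart (297→338 px), near the goal. I squeeze 1 mm more and lift.

>>> play_rows(
  deltas=[
    [0,0,1,0,0,0,20],
    [0,0,4,0,0,0,20],
    [0,0,8,0,0,0,20],
    [0,0,15,0,0,0,20],
    [0,0,20,0,0,0,20],
    [0,0,20,0,0,0,20],
    [0,0,20,0,0,0,20],
    [0,0,0,0,0,0,20],
  ],
)

```text
clock: 17.6
position: [0.5033, 0.3015, 0.0897]
tool_rot: [-2.335, 1.568, 0.727]
force: [0.1, -0.1, -1.0]
grip_width: 0.02
```

```bash
python3 - <<'E'
from h import *
s=telemetry.observe(); p=s['position']; print(p,s['grip_width'],s['force'])
im,i=grab('wrist','w13.png'); sd,_=grab('side','s13.png')
rows(im,range(100,300,7),200,420)
cv2.imwrite('pics/p13.png',np.hstack([im[60:460,160:480],cv2.resize(sd[110:230,170:290],(400,400),interpolation=cv2.INTER_CUBIC)]))
E
```

```text
[0.50327222 0.30154434 0.08967726] 0.020043065471552792 [ 0.07925941 -0.14068167 -1.0407129 ]
163 [(290, 298), (334, 343)]
170 [(291, 299), (334, 342)]
177 [(291, 299), (334, 342)]
184 [(291, 299), (333, 341)]
191 [(291, 298), (333, 341)]
198 [(292, 299), (334, 341)]
205 [(291, 299), (333, 340)]
212 [(292, 299), (332, 340)]
219 [(292, 299), (333, 339)]
226 [(292, 336), (342, 357)]
233 [(292, 335), (341, 390)]
240 [(292, 334), (341, 390)]
247 [(292, 334), (340, 389)]
254 [(294, 300), (331, 337), (379, 388)]
261 [(294, 301), (330, 337)]
268 [(294, 301), (330, 337)]
275 [(295, 301), (330, 336)]
282 [(294, 301), (329, 336)]
289 [(295, 302), (329, 335)]
296 [(287, 295), (298, 302), (329, 344)]
```

```bash
python3 - <<'E'
from h import *
im=cv2.imread('pics/w13.png'); i=vision.camera_info('wrist'); p=telemetry.observe()['position']; g=cv2.cvtColor(im,cv2.COLOR_BGR2GRAY)
for v in (152,155,158,160,163): print(v,g[v,286:348:2])
print(g[219,296:304],g[219,328:346]); print(g[236,328:348])
for dz in (.029,.033,.037):
    a,b=onz(i,299.,165,p[2]+dz),onz(i,333.6,165,p[2]+dz); print(dz,a.round(4),b.round(4),'gap',np.hypot(*(a-b)[:2]))
    a,b=onz(i,337.6,238,p[2]+dz+.001),onz(i,337.8,236,p[2]+dz); print('line vs edge mm',(a-b)*1e3)
E
```

```text
152 [165 166 171 171 168 172 169 169 166 172 168 171 169 163 165 166 165 166
 171 172 172 168 175 173 173 169 164 164 157 163 167]
155 [165 165 159 171 166 168 169 166 164 165 166 165 168 171 166 169 170 172
 175 173 174 172 172 168 169 174 169 166 161 164 161]
158 [172 170 164 161 161 166 168 174 170 173 168 171 164 164 167 168 176 177
 175 169 170 171 166 169 170 173 177 175 174 167 161]
160 [177 168 142 102 101 103 102 153 176 177 175 172 169 167 162 169 175 177
 175 170 169 170 161 158 100  85  91  92 116 169 168]
163 [178 144 207 230 230 229 236  97  78  74  74  73  76  75  72  72  79  81
  77  89  78  76  76  71 208 232 229 228 234 135 114]
[228 224 228 218 168 115  96  90] [ 90  93 111 131 194 228 223 224 224 223 227 222 185 116  92  75 100 103]
[237 237 239 237 238 237 242 221 136  47  19  38  91 222 245 240 239 237
 238 237]
0.029 [0.5596 0.3015 0.1169] [0.5587 0.2903 0.1169] gap 0.011166679394107952
line vs edge mm [-0.39155758  0.14457386  1.        ]
0.033 [0.5601 0.3013 0.1209] [0.5593 0.2905 0.1209] gap 0.010841007457533072
line vs edge mm [-0.37105433  0.14127771  1.        ]
0.037 [0.5606 0.3011 0.1249] [0.5598 0.2906 0.1249] gap 0.01051533552095819
line vs edge mm [-0.35055108  0.13798156  1.        ]
```

View pics/p13.png

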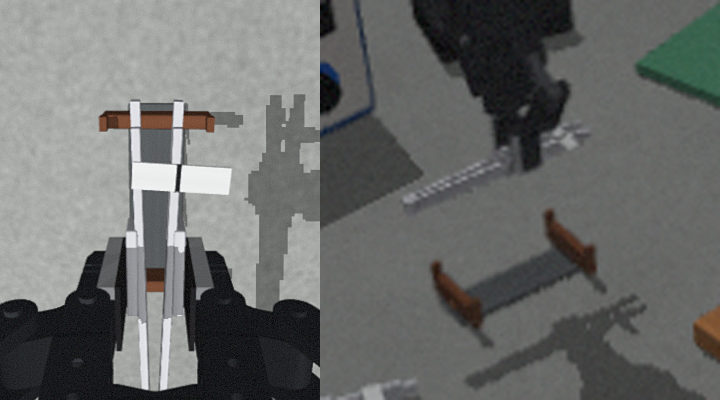

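Gauge line centre (u≈338) and arm B's outer edge (≈338.5) coincide, and the tweezers hang level and clear of the rest. Now to the block, at (0.570, 0.101).

>>> play_rows(
  deltas=[
    [0,-10,0,0,0,0,19.8],
    [1,-25,0,0,0,0,19.8],
    [2,-30,0,0,0,0,19.8],
    [2,-32,0,0,0,0,19.8],
    [2,-32,0,0,0,0,19.8],
    [2,-30,0,0,0,0,19.8],
    [1,-25,0,0,0,0,19.8],
    [0,-11,0,0,0,0,19.8],
  ],
)

```text
clock: 18.7
position: [0.5123, 0.104, 0.0876]
tool_rot: [0.925, 1.57, -2.298]
force: [-0.5, -0.2, -0.2]
grip_width: 0.0202
```

>>> play_rows(
  deltas=[
    [0,0,0,0,0,0,19.8],
    [0,0,0,0,0,0,19.8],
    [0,0,0,0,0,0,19.8],
    [0,0,0,0,0,0,19.8],
  ],
)

```text
clock: 19.2
position: [0.5125, 0.1065, 0.0877]
tool_rot: [0.058, 1.571, 3.121]
force: [0.8, 0.3, -0.8]
grip_width: 0.02
```

```bash
python3 - <<'E'
from h import *
s=telemetry.observe(); p=s['position']; print(p,s['grip_width'],s['force'])
im,i=grab('wrist','w14.png'); g=cv2.cvtColor(im,cv2.COLOR_BGR2GRAY)
rows(im,range(140,262,8),270,400)
print(g[236,324:350])
# block in wrist
h=cv2.cvtColor(im,cv2.COLOR_BGR2HSV); m=cv2.inRange(h,(5,120,60),(18,255,255)); r=cv2.boundingRect(cv2.findNonZero(m)); print('block bbox',r)
print('block exp corners',[tuple(np.round(proj(i,(x,y,.022)))) for x,y in [(.545,.0465),(.595,.0465),(.595,.1565),(.545,.1565)]])
a,b=onz(i,299.,165,p[2]+.033),onz(i,333.6,165,p[2]+.033); print('tips',a,b,np.hypot(*(a-b)[:2]))
# tweezers z by side view: tip/hinge expected
t,it=grab('top','t14.png'); gt=cv2.cvtColor(t,cv2.COLOR_BGR2GRAY)
print('top lid exp',proj(it,(.616,-.095,.084)))
mm=((gt>100)&(gt<145)).astype(np.uint8); mm[:150]=0;mm[230:]=0;mm[:,:330]=0;mm[:,:][:,400:]=0
# lid in top: edge radial from expected centre
c=np.array(proj(it,(.616,-.095,.084))); P=[]
for th in np.radians(np.arange(0,360,10)):
    rs=np.arange(17,28,.25); q=c+np.outer(rs,[np.cos(th),np.sin(th)]); pr=cv2.remap(gt,q[:,0].astype(np.float32)[None],q[:,1].astype(np.float32)[None],cv2.INTER_LINEAR)[0].astype(float)
    P.append(q[np.argmax(np.abs(np.gradient(pr)))])
A=np.array([onz(it,*q,.084)[:2] for q in P]); 
for _ in range(3):
    cc,r=circ(A); e=abs(np.hypot(*(A-cc).T)-r); A=A[e<max(.002,2*np.median(e))]
print('lid top',cc,r,len(A))
E
```

```text
[0.51254983 0.10648279 0.08772024] 0.020042655821696263 [ 0.8193195   0.26951647 -0.84518485]
140 [(279, 302), (325, 334), (336, 349), (377, 390), (393, 399)]
148 [(277, 296), (325, 349), (380, 399)]
156 [(280, 295), (331, 351), (389, 399)]
164 [(290, 299), (334, 342)]
172 [(291, 299), (333, 342)]
180 [(291, 299), (333, 341)]
196 [(291, 299), (333, 340)]
204 [(292, 299), (332, 340)]
212 [(292, 299), (332, 339)]
220 [(293, 300), (332, 339)]
228 [(292, 336), (342, 388), (391, 391)]
236 [(292, 335), (341, 391)]
244 [(292, 334), (341, 390)]
252 [(293, 301), (330, 336), (344, 389)]
260 [(294, 301), (330, 337)]
[240 241 239 239 241 239 241 239 239 241 241 252 182  52  29  29  66 222
 250 241 241 240 240 241 239 240]
block bbox (0, 85, 515, 307)
block exp corners [(np.float64(418.0), np.float64(179.0)), (np.float64(417.0), np.float64(84.0)), (np.float64(207.0), np.float64(101.0)), (np.float64(220.0), np.float64(195.0))]
tips [0.57024925 0.10664125 0.12072024] [0.5693893  0.09583317 0.12072024] 0.010842233831111759
top lid exp (np.float64(358.48990192519324), np.float64(189.06572622703737))
lid top [ 0.61781148 -0.09337611] 0.04373542595224771 28
```

>>> play_rows(
  deltas=[
    [0,0,0,0,0,0,19.6],
    [0,0,0,0,0,0,19.6],
    [0,0,0,0,0,0,19.6],
    [0,0,0,0,0,0,19.6],
    [0,0,0,0,0,0,19.6],
    [0,0,0,0,0,0,19.6],
  ],
)

```text
clock: 20.05
position: [0.5126, 0.1059, 0.0878]
tool_rot: [0.891, 1.571, -2.331]
force: [-0.2, -0.1, -0.6]
grip_width: 0.02
```

```bash
python3 - <<'E'
from h import *
s=telemetry.observe(); p=s['position']; print(p,s['grip_width'],s['force'],abs(s['qd']).max())
im,i=grab('wrist','w15.png'); rows(im,[164,172,204,212,220,236,252,260],270,400)
# lid radial fit on w9 with the pose known then: camera-to-TCP offset of that moment not kept, use side s9 disc width instead
sd,i2=grab('side','s15.png'); g=cv2.GaussianBlur(cv2.cvtColor(sd,cv2.COLOR_BGR2GRAY),(3,3),0)
for zz in (.081,.084,.087,.090):
    c=np.array(proj(i2,(.617,-.094,zz))); A=[]
    for a in np.radians(np.arange(0,360,8)):
        R=np.arange(.036,.052,.0005); q=np.array([proj(i2,(.617+r*np.cos(a),-.094+r*np.sin(a),zz)) for r in R],np.float32)
        pr=cv2.remap(g,q[:,0][None],q[:,1][None],cv2.INTER_LINEAR)[0].astype(float); k=np.argmax(np.abs(np.gradient(pr))); A.append([.617+R[k]*np.cos(a),-.094+R[k]*np.sin(a)])
    A=np.array(A)
    for _ in range(4):
        cc,r=circ(A); e=abs(np.hypot(*(A-cc).T)-r); A=A[e<max(.0015,2*np.median(e))]
    print(zz,cc,r,len(A),(np.hypot(*(A-cc).T)-r).std())
E
```

```text
[0.51261119 0.10591373 0.08778543] 0.019950738743446772 [-0.15626323 -0.12557543 -0.57904435] 0.0014933635134820385
164 [(291, 299), (333, 342)]
172 [(291, 299), (333, 341)]
204 [(292, 300), (332, 339)]
212 [(292, 300), (332, 339)]
220 [(293, 300), (332, 338)]
236 [(292, 335), (342, 391)]
252 [(294, 301), (330, 336), (343, 389)]
260 [(295, 301), (330, 336)]
0.081 [ 0.61981721 -0.09146224] 0.0424119825684675 33 0.0024154643274027303
0.084 [ 0.61904426 -0.0915001 ] 0.04186851053362487 20 0.000660424250815556
0.087 [ 0.61460154 -0.09416218] 0.04067679803117343 30 0.0014717252022568668
0.09 [ 0.61310286 -0.09624758] 0.04131191906934887 24 0.000824218218192743
```

```bash
python3 - <<'E'
from h import *
from scipy.spatial.transform import Rotation as Ro
s=telemetry.observe(); i=vision.camera_info('wrist'); Rt=Ro.from_euler('xyz',s['tool_rot']).as_matrix(); p=s['position']
R=cv2.Rodrigues(np.array(i['rvec'],float))[0]; t=np.array(i['tvec'],float).ravel(); c=-R.T@t
R9=np.array([[0,.447,.894],[0,.894,-.447],[-1,0,0]]); p9=np.array([.59608,-.08348,.23657])
D=R9@Rt.T; c9=p9+D@(c-p); Rw=R@D.T; j=dict(i); j['rvec']=cv2.Rodrigues(Rw)[0]; j['tvec']=-Rw@c9
print(proj(j,(.616,-.095,.084)),'want 314.1 239.8')
g=cv2.GaussianBlur(cv2.cvtColor(cv2.imread('pics/w9.png'),cv2.COLOR_BGR2GRAY),(3,3),0); C=np.array([314.5,237.]); P=[]
for a in np.radians(np.arange(0,360,6)):
    rs=np.arange(46,62,.25); q=(C+np.outer(rs,[np.cos(a),np.sin(a)])).astype(np.float32); pr=cv2.remap(g,q[:,0][None],q[:,1][None],cv2.INTER_LINEAR)[0].astype(float); P.append(q[np.argmax(abs(np.gradient(pr)))])
for z in (.080,.084,.088,.092):
    A=np.array([onz(j,*q,z)[:2] for q in P])
    for _ in range(5):
        cc,r=circ(A); e=abs(np.hypot(*(A-cc).T)-r); A=A[e<max(.0008,2*np.median(e))]
    print(z,cc,r,len(A),e.max())
E
```

```text
(np.float64(312.861423312251), np.float64(237.49989126100056)) want 314.1 239.8
0.08 [ 0.61947166 -0.09596134] 0.04408388452266491 47 0.0006885881386266626
0.084 [ 0.61835367 -0.09539086] 0.04353748016641777 47 0.0006800533290766617
0.088 [ 0.61723569 -0.09482037] 0.04299107581017563 47 0.0006715185195210818
0.092 [ 0.6161177  -0.09424989] 0.04244467145392821 47 0.0006629837099721911
```

The lid's apparent radius fits a disc top at about 81–84 mm, so it is seated. I hand in.

```bash
python3 -c "
from h import *
print(workorder.job_done()); s=telemetry.observe(); print(s['clock'],s['grip_width'])"
```

```text
the job is handed in; nothing more can be done
None
the job is handed in; nothing more can be done
```

I put the lid on the cup and released it. I then picked up the smaller tweezers and handed the job in at about 20 s, holding them squeezed to the mark above the middle of the weights block. The system gives no verdict, so what follows rests on my own checks.

**Lid:**
- **First grip missed.** The fingertips sat roughly 17–20 mm behind the stated TCP, so they closed over the knob's top. A lower second grip held.
- **Height:** it stopped with a contact force at about its seated height. In the wrist picture the disc's size puts its top at about 81–84 mm (84 mm expected), and it looks level.
- **Position:** the lid is about 2 mm from where the cup was first measured.
- **Disagreement:** a last circle fit in the side view was too noisy to confirm any of this.

**Tweezers:**
- **Hold:** they are clear of the rest and look level. The finger opening reads 20.0 mm and the arm was still.
- **Position:** the tips are about 115 mm above the table, at about (0.570, 0.101), which matches the measured block centre.
- **Gap:** arm B's outer edge meets the gauge line to within about 1 px. Measuring the tips directly in the image gives 10.5–10.8 mm instead of 10, still inside the 8–12 mm band.

No other objects were touched on purpose, but I did not measure them again at the end.

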